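# Lift a split retaining ring out of a shaft housing with a pick

### The arm

A 6-joint arm with a two-finger parallel gripper is mounted at the origin on a cart in front of the work surface, level with it; the furniture and walls round the work are solid. World frame = base frame: x ahead of the robot, y to its left, z up, the work surface at z = 0. Lengths are in m, angles in rad, forces in N, time in s.
With the tool pointing down it reaches from about 0.375 to 0.975 m from the base axis. Payload 3.8 kg.
Tool frame: the origin (TCP) lies midway between the tips of the shut fingers; the grasp point (between the pads) lies 19 mm behind it; z points along the fingers, y is the direction in which the jaws open and shut (so a half turn about z gives the same grasp; the last joint's range is limited). The gripper opens to 85 mm and grips with 20 to 120 N. Pads are 22 mm wide; open, the fingers measure 114 mm over their backs; the gripper's body (76 mm by 85 mm) begins 54 mm behind the grasp point. The pads swing forward as they close: fully open they stand 13 mm farther back than shut.
Start: joints at [-1.298, 0.264, 1.604, -0, 1.274, -0.037], TCP at [0.206, -0.643, 0.231] pointing down, gripper open.
Joint ranges: [-2.63, 2.63], [-0.94, 2.18], [0.31, 2.57], [-1.31, 4.45], [0, 2.66], [-2.55, 2.55]. Speed limits (rad/s): [2.57, 2.57, 3.14, 3.14, 3.14, 3.14].

### API

Orientations are given as a rotation vector (axis times angle).
In Python, from workcell import bot gives the robot as it stands.
- The arm moves only by the shell command python3 -m inch 'ROWS' [FORCE]. ROWS is JSON, a list of rows, each an object of numbers: "dx", "dy", "dz": the shift along the tool's x, y, z in m; "ax", "ay", "az": the turn, a rotation vector about the tool's x, y, z in degrees; "fingers": the opening, from -1 (shut) to 1 (fully open). A call has 1 to 20 rows; each row is the pose to reach, as a shift and turn from the pose measured when the call began, along the tool's axes at that moment; what a row does not reach only later rows make up. A row lasts 1/8 s, in which the tool goes at most 62.5 mm and 10.7 degrees, less where a joint would pass 70% of its speed; a pose out of reach is approached as far as the arm can. A call with a gripper value outside its range is refused whole. The fingers move at their own pace and stop on an object; FORCE is the grip in N (left out, the last holds). Time passes only in rows, so rows that repeat a pose let the fingers close. It gives the time, the measured TCP pose, the force and the opening at its end, in the units of the state.
- bot.read_state(): the state, without advancing time (a new reading comes with each control period).
- bot.read_camera(name): name is "scene" or "top"; returns (picture, depth): 400x640x3 uint8, blue, green, red; 400x640 float32, m along the optical axis (not along the pixel's ray), 0 where there is no reading.
- bot.get_calibration(name): a dict with "intrinsics" (3x3 intrinsics, pixels), "view" (4x4, takes a point from world to camera coordinates). Camera axes: x right, y down, z forward; pixel columns grow to the right and rows downward; lengths in m; the calibration is good to about 2 mm. A picture is of the moment at which its call begins. get_calibration takes no time and is no camera call.
- bot.finish_job(): hands the job in, once; it reports no verdict.
Trained networks look in the newest picture that a camera, given by its name, has taken for a name from the list of things; names that differ only in an ending like _2 or _b are one class to them, and where a whole thing is asked for, a point or a joint stands for the part that bears it (a point fixed in the world has none). Each returns a list of dicts, best first, with "p" (0 to 1); they miss things now and then, are a little off and sometimes report something else, mostly with a low value. They report only what shows in the picture. A call takes as long as a camera call. They do not tell look-alikes from the thing itself.
- bot.masks_of(camera, thing): "region" (400x640 bool, what is visible of it) and "box" ([left, top, right, bottom] in pixels, round what is visible of it).
The state is a dict: "time": time; "q": joint angles; "joint_vel": joint speeds; "joint_torque": joint torques, N m; "tool_pos": TCP position; "tcp_rot": TCP orientation; "wrist_force": force on the tool from outside, world axes, zero at the start; "torque": the same for the moment, N m; "width": opening from 0.0 (shut) to 1.0 (fully open).
Only numpy, scipy, OpenCV 4.12 (cv2) and the standard library are available. Lean on these libraries where they do the work, as an engineer would, in place of code of your own. Each camera call takes 0.05 s, during which the arm holds its last target. There are 200 camera calls.

### The job

Take the pick from its fork stand, get its foot under the split ring's end at the housing's slot, and with the pick lift that end out of the recess and drag it towards the slot so that it comes to rest on the boss rim. Keep the gripper's fingers off the ring until it is out of its recess. Hang the pick back in its fork, then lay the ring flat in the steel tray, without disturbing the caliper, brush or screwdriver.

Things in the scene. Friction and masses are not known exactly. Their poses are not given: they have to be found in the camera images.
- housing: grey shaft housing fixed to the bench: square flange 140 x 140 x 34 mm, four corner bolts (to height 40 mm); on it a round boss, 136 mm across, top at height 42 mm, with a round recess 103 mm in diameter, floor at height 34 mm. A shaft stub (20 mm diameter, to height 42 mm) stands in the middle. Origin: centre of the underside, z up, x pointing away from the pry slot
- slot (a point): mid-point of the housing's pry slot, at boss-top height (42 mm), 42 mm from the housing's axis on its -x side. The slot is 16 mm wide, runs along housing x from x = -14 to x = -64 mm, has its floor at height 22 mm, and cuts through the boss wall too, so a pick's foot stays free in it all along
- keeper (a point): lower edge, over the ring, of the dark keeper tab screwed on the boss opposite the slot (housing x = +46.5 mm, height 42 mm; tab 26 mm wide, to height 48 mm, its screw head to 52 mm). It reaches 3.5 mm over the back of the ring with 2 mm of play above it: the ring cannot go straight up, it is tipped up at the slot and drawn towards the slot (-x)
- ring: loose dark steel split ring, rigid, 100 mm outer and 76 mm inner diameter, 6 mm thick, about 0.12 kg; at the start it lies flat in the recess, concentric, its top 2 mm below the boss top. Origin: centre of the ring at its underside, z up. Its gap spans 192 to 228 degrees, counter-clockwise from above, from its +x axis. Its x agrees with the housing's x to about 3 degrees at the start
- ring_end (a point): point on the ring's upper face at the end that bridges the pry slot: on the ring's -x axis, 44 mm from its centre (mid-width of the 12 mm band), 9 mm from the split. Radially inside the ring (less than 38 mm from the axis) the slot is open from above, so a foot can go down there and then outward (-x) under this end
- pick: L-shaped pick, 165 mm long, standing upright in the fork, about 0.12 kg. Origin: on the shank's axis at the underside of the foot; z up. Foot 4 mm thick, 6 mm wide, points to -x and ends 10 mm from the axis; shank 6 x 6 mm; round collar 26 mm in diameter from 85 to 91 mm above the origin; square wooden handle 16 x 16 mm from 91 to 165 mm
- stand: dark steel stand fixed to the bench with, on top, a fork whose 12 mm wide slot is open to -x (open from x = -20 to x = +16 mm), upper face at height 105 mm; back plate at x = +34 mm. The pick hangs in it by its collar, axis on the stand's z axis, origin 20 mm above the bench, foot to -x; lift it 90 mm straight up, or draw it out to -x. Origin: at bench height below the pick
- tray: pressed stainless tray 149 x 206 mm, rim 22 mm high, fixed; floor 2 mm above the bench. Origin: centre of the underside; its x axis is across the short side (inside 132 mm, and 188 mm the long way, y)
- caliper_small: small steel caliper lying behind the work, 60 x 157 x 8 mm; bystander
- flat_brush: flat brush lying behind the work, 19 x 136 x 9 mm; bystander
- screwdriver: screwdriver lying in front of the housing, 18 x 130 x 18 mm; bystander
Things that resemble listed ones, but are neither listed nor needed, are in the scene too. Leave any green or orange look-alike of the pick alone.

How it is judged:
On the way, in this order (a step that is already met when the one before it is completed fails the run):
1. the pick lifts the ring's end at the slot: its upper face is more than 4 mm above the boss top while the pick bears on the ring (z of ring_end in the frame of housing above 0.046 m and horizontal distance between ring and housing below 0.04 m and contact force between pick and ring above 0.1 N), for 0.1 s.
2. the ring's end rests on the boss rim: ring drawn at least 6 mm towards the slot, its end still above the boss top, pick and fingers no longer touching it (z of ring_end in the frame of housing above 0.0435 m and x of ring in the frame of housing below -0.006 m and horizontal distance between ring and housing below 0.06 m and contact force between housing and ring above 0.1 N and contact force between each of pick, the fingers and ring below 0.05 N), for 0.2 s.
3. the pick hangs in its fork again, let go, before the ring is taken to the tray (horizontal distance between pick and stand below 0.012 m and z of pick in the frame of stand between 0.016 and 0.025 m and contact force between the fingers and pick below 0.05 N and horizontal distance between ring and housing below 0.06 m), for 0.1 s.
At the end, for the whole second after the job is handed in: The ring lies flat (within 0.1 rad) and still on the tray's floor inside the rim; the pick hangs still and upright (within 0.15 rad) in the fork by its collar, within 12 mm of its place (x of ring in the frame of tray between -0.022 and 0.022 m and y of ring in the frame of tray between -0.05 and 0.05 m and height (world z) of ring below 0.012 m and angle between the z axis of ring and the z axis of tray, either way round below 0.1 rad and linear speed of each of ring, pick below 0.02 m/s and horizontal distance between pick and stand below 0.012 m and z of pick in the frame of stand between 0.016 and 0.025 m and angle between pick's own z axis and vertical below 0.15 rad); the robot touches nothing.
It fails at once if the fingers touch the ring while it is still in its recess (contact force between the fingers and ring above 1 N and horizontal distance between ring and housing below 0.006 m and z of ring_end in the frame of housing below 0.0435 m).
It fails at once if the caliper, brush or screwdriver is moved more than 30 mm (distance of any of caliper_small, flat_brush, screwdriver from where it was at the start of the episode above 0.03 m).
It also fails if it takes over 58 s, if anything falls off the work surface, if the arm or the gripper's body presses on something with over 40 N, if the wrist force passes 120 N, or if a joint passes its speed limit or range.

## Working session

There is one attempt and no reset: what is moved stays moved. The work goes in short steps, Python scripts to look and compute and a shell command to move; the robot and the scene stay as the last step left them, time stands still between calls to the robot, and variables do not carry over. Pictures are saved under pics/ and viewed, about 8 in all and at most 12, crops included, and the job is handed in when it is done.

```bash
mkdir -p pics; ls; cat > h.py <<'E'
import numpy as np,cv2
from scipy.spatial.transform import Rotation as R
from workcell import bot
def cam(n):
    im,d=bot.read_camera(n);c=bot.get_calibration(n);return im,d,np.array(c["intrinsics"]),np.array(c["view"])
def cloud(d,K,V):
    v,u=np.indices(d.shape);P=np.stack([(u-K[0,2])*d/K[0,0],(v-K[1,2])*d/K[1,1],d],-1)
    W=(P-V[:3,3])@V[:3,:3];W[d<=0]=np.nan;return W
def proj(p,K,V):
    c=V[:3,:3]@np.asarray(p)+V[:3,3];return (K@c/c[2])[:2]
E
python3 - <<'E'
from h import *
for n in("scene","top"):
    im,d,K,V=cam(n);W=cloud(d,K,V);cv2.imwrite(f"pics/{n}0.png",im);np.save(f"{n}0.npy",W)
    print(n,"campos",(-V[:3,:3].T@V[:3,3]).round(3),K[0,0])
    for t in("housing","ring","pick","stand","tray","keeper","caliper_small","flat_brush","screwdriver"):
        for m in bot.masks_of(n,t)[:4]:
            w=W[m["region"]];print(t,round(m["p"],2),np.round(m["box"]),np.nanmedian(w,0).round(3),np.nanpercentile(w,3,axis=0).round(3),np.nanpercentile(w,97,axis=0).round(3))
print(bot.read_state())
E
```

```text
pics
scene campos [-0.117  0.706  0.418] 438.75641803640895
housing 0.86 [290. 183. 383. 243.] [0.468 0.216 0.034] [0.444 0.139 0.003] [0.573 0.272 0.044]
ring 0.63 [310. 192. 362. 213.] [0.533 0.188 0.04 ] [0.467 0.156 0.035] [0.56  0.245 0.041]
ring 0.47 [220. 196. 283. 280.] [0.491 0.429 0.019] [0.435 0.388 0.004] [0.512 0.46  0.106]
pick 0.88 [240. 162. 252. 257.] [0.469 0.424 0.132] [0.465 0.416 0.03 ] [0.479 0.431 0.185]
pick 0.88 [204. 158. 223. 241.] [0.568 0.435 0.108] [0.563 0.34  0.005] [0.845 0.443 0.165]
pick 0.69 [177. 188. 202. 288.] [0.465 0.522 0.115] [0.46  0.513 0.003] [0.477 0.529 0.166]
pick 0.66 [297. 181. 314. 274.] [0.383 0.369 0.117] [0.377 0.362 0.01 ] [0.39  0.376 0.166]
stand 0.85 [222. 197. 284. 281.] [0.493 0.428 0.021] [0.435 0.388 0.005] [0.511 0.46  0.106]
tray 0.69 [356. 161. 452. 199.] [ 0.569 -0.049  0.005] [ 0.484 -0.137 -0.   ] [0.629 0.06  0.022]
keeper 0.62 [287. 182. 385. 244.] [0.467 0.217 0.034] [0.444 0.141 0.004] [0.573 0.272 0.043]
caliper_small 0.7 [206. 200. 276. 209.] [0.673 0.28  0.006] [0.655 0.26  0.004] [0.733 0.367 0.008]
flat_bru
[... 1863 characters left out ...]
09] [0.396 0.201 0.019]
{'time': 1.0, 'q': array([-1.29791415e+00,  2.63880712e-01,  1.60400158e+00,  3.34098810e-05,
        1.27367368e+00, -3.69409410e-02]), 'joint_vel': array([-2.01948568e-03,  2.06430787e-04, -3.26177124e-05, -1.05745820e-05,
       -8.64753150e-06,  3.90181481e-04]), 'joint_torque': array([-4.15216537e-04, -5.15085733e+01, -3.67735863e+01, -1.83814018e-04,
        8.50862707e-04,  3.11205206e-06]), 'tool_pos': array([ 0.20578444, -0.64287098,  0.23129188]), 'tcp_rot': array([3.10394275e+00, 4.84704643e-01, 5.66126857e-05]), 'wrist_force': array([ 0.42226907,  1.00282458, -0.05438385]), 'torque': array([0.04229516, 0.05393309, 0.01493785]), 'width': 1.0018166503650132}
```

View pics/scene0.png

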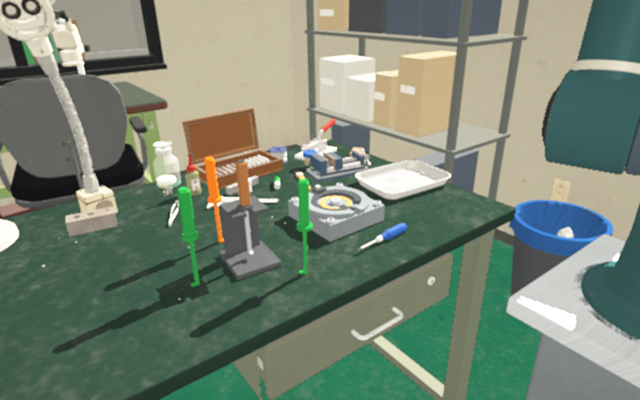

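View pics/top0.png

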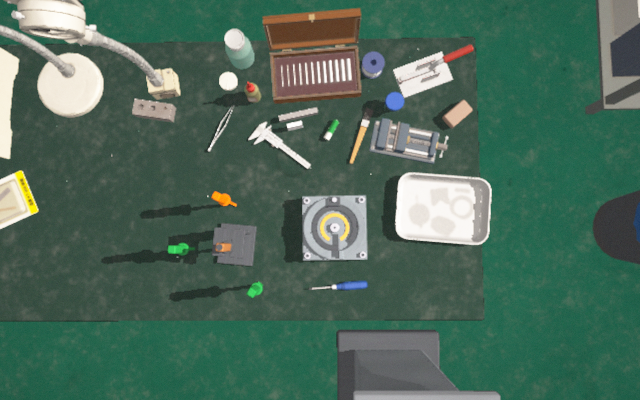

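The scene view shows the wooden-handled pick in its stand at about (246,200), with green and orange look-alikes around it. The top view shows the housing at (335,229) with its slot downwards (world -x), the stand at (235,245), the tray at (445,208) and the screwdriver at (340,286). Next I fit the poses.

```bash
cat > fit.py <<'E'
from h import *
W=np.load("top0.npy");S=np.load("scene0.npy")
im=cv2.imread("pics/top0.png")
a=cv2.resize(im[190:270,290:380],None,fx=8,fy=8,interpolation=cv2.INTER_CUBIC)
b=cv2.resize(im[220:270,205:262],None,fx=8,fy=8,interpolation=cv2.INTER_CUBIC)
c=np.zeros((640,760,3),np.uint8)
cv2.imwrite("pics/house.png",cv2.resize(a,(660,590)));cv2.imwrite("pics/stand.png",b)
def sel(W,lo,hi):
    m=np.all((W>lo)&(W<hi),-1);return W[m]
def rect(p,n):
    r=cv2.minAreaRect((p[:,:2]*1000).astype(np.float32));print(n,len(p),np.round(r,1).tolist() if 0 else r)
P=sel(W,(.43,.11,.025),(.6,.29,.06));rect(P,"flange")
b=sel(W,(.43,.11,.0395),(.6,.29,.045))
print("boss-ish",b[:,:2].mean(0),b.min(0),b.max(0))
for z in np.arange(.02,.056,.002):
    q=P[(P[:,2]>z)&(P[:,2]<=z+.002)];print(round(z,3),len(q),end=' ')
print()
s=sel(W,(.42,.36,.003),(.54,.47,.03));rect(s,"stand base top")
f=sel(W,(.42,.36,.09),(.54,.47,.109));rect(f,"fork top");print(f.mean(0))
bp=sel(W,(.42,.36,.045),(.54,.47,.2));
h=sel(W,(.42,.40,.18),(.54,.47,.2));rect(h,"handle top");print(h.mean(0))
hs=sel(S,(.42,.40,.115),(.54,.47,.187));print("handle scene",len(hs),hs.mean(0),hs.min(0),hs.max(0))
ss=sel(S,(.42,.41,.02),(.48,.47,.09));print("shank scene",len(ss),ss.mean(0))
for lo in(.03,.05,.07,.09,.1,.104,.11,.13,.15,.17):
    q=sel(S,(.42,.36,lo),(.54,.47,lo+.004));print(lo,len(q),q.min(0).round(3) if len(q) else '',q.max(0).round(3) if len(q) else '')
t=sel(W,(.45,-.2,.014),(.68,.09,.03));rect(t,"tray rim")
E
python3 fit.py
```

```text
flange 3970 ((516.0142211914062, 201.1497802734375), (140.1641387939453, 140.1852264404297), 0.5387623310089111)
boss-ish [0.51535504 0.2006174 ] [0.44987713 0.13340523 0.03950083] [0.58263995 0.26815372 0.04498848]
0.02 0 0.022 0 0.024 2 0.026 11 0.028 124 0.03 462 0.032 753 0.034 484 0.036 375 0.038 608 0.04 662 0.042 318 0.044 81 0.046 46 0.048 29 0.05 10 0.052 5 0.054 0 
stand base top 726 ((477.0696105957031, 414.77484130859375), (96.73899841308594, 107.99364471435547), 89.52986145019531)
fork top 699 ((484.6460876464844, 420.048583984375), (64.649169921875, 57.92815017700195), 84.52179718017578)
[0.48745321 0.41735042 0.10375323]
handle top 68 ((476.1764831542969, 420.9718017578125), (15.24951171875, 15.043828964233398), 89.66167449951172)
[0.47575473 0.42037327 0.18419749]
handle scene 499 [0.46956895 0.42454693 0.15204917] [0.46518244 0.41476408 0.11504025] [0.48230903 0.43091873 0.18684905]
shank scene 161 [0.4727612  0.42286298 0.05428721]
0.03 71 [0.472 0.388 0.03 ] [0.515 0.451 0.034]
0.05 80 [0.471 0.388 0.05 ] [0.513 0.451 0.054]
0.07 71 [0.472 0.389 0.07 ] [0.512 0.451 0.074]
0.09 12 [0.472 0.419 0.091] [0.516 0.451 0.094]
0.1 102 [0.452 0.392 0.1  ] [0.511 0.456 0.104]
0.104 432 [0.452 0.387 0.104] [0.515 0.455 0.108]
0.11 59 [0.461 0.409 0.11 ] [0.483 0.434 0.114]
0.13 27 [0.466 0.416 0.13 ] [0.478 0.43  0.134]
0.15 27 [0.465 0.417 0.15 ] [0.481 0.43  0.154]
0.17 29 [0.465 0.417 0.17 ] [0.482 0.43  0.174]
tray rim 1016 ((580.0224609375, -41.73591613769531), (207.21624755859375, 194.9701690673828), 85.20260620117188)
```

View pics/house.png

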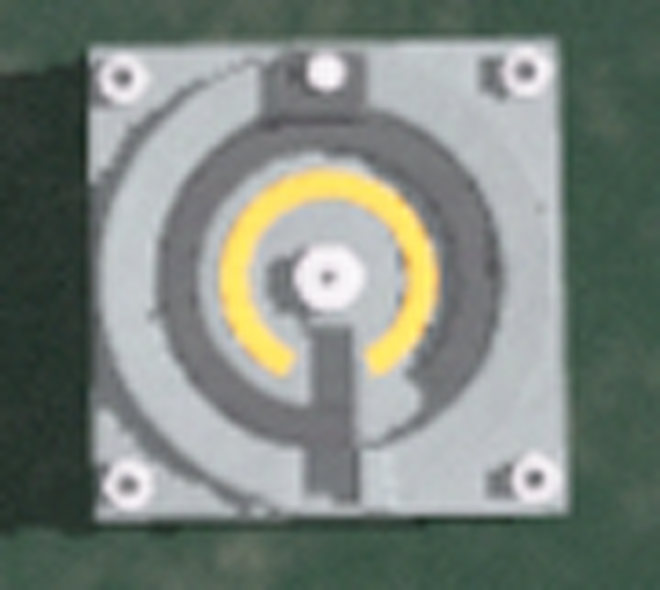

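View pics/stand.png

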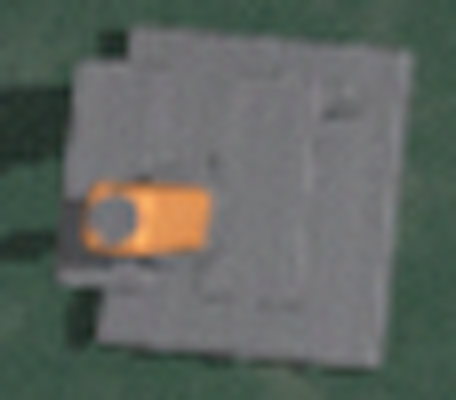

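```bash
cat > go.py <<'E'
import sys,json
from h import *
# usage: go.py x,y,z,yaw ... -> rows numbers (tool pointing down, yaw of tool x)
s=bot.read_state();p=np.array(s["tool_pos"]);Q=R.from_rotvec(s["tcp_rot"])
x=Q.as_matrix()
print("t",round(s["time"],2),"tcp",p.round(4),"yaw",np.degrees(np.arctan2(x[1,0],x[0,0])).round(2),"z",x[:,2].round(3),"F",np.round(s["wrist_force"],1),"w",round(s["width"],3))
for a in sys.argv[1:]:
    v=list(map(float,a.split(",")));y=np.radians(v[3])
    T=np.array([[np.cos(y),np.sin(y),0],[np.sin(y),-np.cos(y),0],[0,0,-1]])
    if len(v)>4: T=T@R.from_rotvec(np.radians(v[4:7])).as_matrix()
    d=Q.inv().apply(np.array(v[:3])-p);r=np.degrees((Q.inv()*R.from_matrix(T)).as_rotvec())
    print(a,"->",d.round(4),r.round(1))
E
python3 go.py .55,-.2,.35,90 .475,.421,.29,174.8
python3 - <<'E'
from fit import *
E
python3 - <<'E'
import numpy as np,cv2
W=np.load("top0.npy")
def line(q,ax): # fit coordinate ax as function of other
    c=np.polyfit(q[:,1-ax],q[:,ax],1);return c
m=np.all((W>(.47,-.16,.017))&(W<(.65,.08,.026)),-1);q=W[m]
print("tray",cv2.minAreaRect((q[:,:2]*1000).astype(np.float32)))
# fork front edge per y-bin
f=W[np.all((W>(.42,.37,.1))&(W<(.54,.47,.109)),-1)]
e=[];g=[]
for y in np.arange(.392,.45,.004):
    k=f[abs(f[:,1]-y)<.002]
    if len(k)>3:e.append((k[:,0].min(),y));g.append((k[:,0].max(),y))
e=np.array(e);g=np.array(g);print("front",e.round(4).tolist());print("back",g.round(4).tolist())
h=W[np.all((W>(.43,.11,.039))&(W<(.6,.29,.053)),-1)]
for z in(.045,.049): pass
b=h[h[:,2]>.047];print("keeper",b.mean(0),b.min(0),b.max(0))
E
```

```text
t 1.0 tcp [ 0.2058 -0.6429  0.2313] yaw 17.75 z [ 0. -0. -1.] F [ 0.4  1.  -0.1] w 1.002
.55,-.2,.35,90 -> [ 0.4629 -0.3168 -0.1187] [  0.   -0.  -72.2]
.475,.421,.29,174.8 -> [ 0.5808 -0.9311 -0.0587] [   0.    0. -157.]
flange 3970 ((516.0142211914062, 201.1497802734375), (140.1641387939453, 140.1852264404297), 0.5387623310089111)
boss-ish [0.51535504 0.2006174 ] [0.44987713 0.13340523 0.03950083] [0.58263995 0.26815372 0.04498848]
0.02 0 0.022 0 0.024 2 0.026 11 0.028 124 0.03 462 0.032 753 0.034 484 0.036 375 0.038 608 0.04 662 0.042 318 0.044 81 0.046 46 0.048 29 0.05 10 0.052 5 0.054 0 
stand base top 726 ((477.0696105957031, 414.77484130859375), (96.73899841308594, 107.99364471435547), 89.52986145019531)
fork top 699 ((484.6460876464844, 420.048583984375), (64.649169921875, 57.92815017700195), 84.52179718017578)
[0.48745321 0.41735042 0.10375323]
handle top 68 ((476.1764831542969, 420.9718017578125), (15.24951171875, 15.043828964233398), 89.66167449951172)
[0.47575473 0.42037327 0.18419749]
handle scene 499 [0.46956895 0.42454693 0.15204917] [0.46518244 0.41476408 0.11504025] 
[... 713 characters left out ...]
183654785156), (206.9733428955078, 149.5458221435547), 85.05220031738281)
front [[0.4529, 0.392], [0.4551, 0.396], [0.4551, 0.4], [0.4551, 0.404], [0.4551, 0.408], [0.4551, 0.412], [0.4551, 0.416], [0.4634, 0.42], [0.4634, 0.424], [0.4593, 0.428], [0.4572, 0.432], [0.4573, 0.436], [0.4594, 0.44], [0.4594, 0.444], [0.4594, 0.448]]
back [[0.5102, 0.392], [0.5101, 0.396], [0.5102, 0.4], [0.5124, 0.404], [0.5124, 0.408], [0.5123, 0.412], [0.5124, 0.416], [0.5124, 0.42], [0.5125, 0.424], [0.5145, 0.428], [0.5145, 0.432], [0.5146, 0.436], [0.5146, 0.44], [0.5146, 0.444], [0.5145, 0.448]]
keeper [0.57064547 0.20053297 0.04910178] [0.47794998 0.16471534 0.04707585] [0.5817474  0.21341612 0.05287455]
```

```bash
python3 -m inch '[{"dx":0.463,"dy":-0.317,"dz":-0.119,"az":-72},{"dx":0.463,"dy":-0.317,"dz":-0.119,"az":-72},{"dx":0.463,"dy":-0.317,"dz":-0.119,"az":-72},{"dx":0.463,"dy":-0.317,"dz":-0.119,"az":-72},{"dx":0.463,"dy":-0.317,"dz":-0.119,"az":-72},{"dx":0.463,"dy":-0.317,"dz":-0.119,"az":-72},{"dx":0.463,"dy":-0.317,"dz":-0.119,"az":-72},{"dx":0.463,"dy":-0.317,"dz":-0.119,"az":-72},{"dx":0.463,"dy":-0.317,"dz":-0.119,"az":-72},{"dx":0.581,"dy":-0.931,"dz":-0.059,"az":-157},{"dx":0.581,"dy":-0.931,"dz":-0.059,"az":-157},{"dx":0.581,"dy":-0.931,"dz":-0.059,"az":-157},{"dx":0.581,"dy":-0.931,"dz":-0.059,"az":-157},{"dx":0.581,"dy":-0.931,"dz":-0.059,"az":-157},{"dx":0.581,"dy":-0.931,"dz":-0.059,"az":-157},{"dx":0.581,"dy":-0.931,"dz":-0.059,"az":-157},{"dx":0.581,"dy":-0.931,"dz":-0.059,"az":-157},{"dx":0.581,"dy":-0.931,"dz":-0.059,"az":-157},{"dx":0.581,"dy":-0.931,"dz":-0.059,"az":-157},{"dx":0.581,"dy":-0.931,"dz":-0.059,"az":-157}]'; python3 go.py .4755,.4215,.26,174.9 .4755,.4215,.131,174.9
```

```text
t 1.0 tcp [ 0.2058 -0.6429  0.2313] yaw 17.75 z [ 0. -0. -1.] F [ 0.4  1.  -0.1] w 1.002
.4755,.4215,.26,174.9 -> [ 0.5814 -0.9315 -0.0287] [   0.     0.  -157.1]
.4755,.4215,.131,174.9 -> [ 0.5814 -0.9315  0.1003] [   0.     0.  -157.1]invalid input at $[0]: expected keys dx, dy, dz, ax, ay, az, fingers
```

```bash
python3 -m inch '[{"dx":0.463,"dy":-0.317,"dz":-0.119,"ax":0,"ay":0,"az":-72,"fingers":1},{"dx":0.463,"dy":-0.317,"dz":-0.119,"ax":0,"ay":0,"az":-72,"fingers":1},{"dx":0.463,"dy":-0.317,"dz":-0.119,"ax":0,"ay":0,"az":-72,"fingers":1},{"dx":0.463,"dy":-0.317,"dz":-0.119,"ax":0,"ay":0,"az":-72,"fingers":1},{"dx":0.463,"dy":-0.317,"dz":-0.119,"ax":0,"ay":0,"az":-72,"fingers":1},{"dx":0.463,"dy":-0.317,"dz":-0.119,"ax":0,"ay":0,"az":-72,"fingers":1},{"dx":0.463,"dy":-0.317,"dz":-0.119,"ax":0,"ay":0,"az":-72,"fingers":1},{"dx":0.463,"dy":-0.317,"dz":-0.119,"ax":0,"ay":0,"az":-72,"fingers":1},{"dx":0.463,"dy":-0.317,"dz":-0.119,"ax":0,"ay":0,"az":-72,"fingers":1},{"dx":0.581,"dy":-0.931,"dz":-0.029,"ax":0,"ay":0,"az":-157,"fingers":1},{"dx":0.581,"dy":-0.931,"dz":-0.029,"ax":0,"ay":0,"az":-157,"fingers":1},{"dx":0.581,"dy":-0.931,"dz":-0.029,"ax":0,"ay":0,"az":-157,"fingers":1},{"dx":0.581,"dy":-0.931,"dz":-0.029,"ax":0,"ay":0,"az":-157,"fingers":1},{"dx":0.581,"dy":-0.931,"dz":-0.029,"ax":0,"ay":0,"az":-157,"fingers":1},{"dx":0.581,"dy":-0.931,"dz":-0.029,"ax":0,"ay":0,"az":-157,"fingers":1},{"dx":0.581,"dy":-0.931,"dz":-0.029,"ax":0,"ay":0,"az":-157,"fingers":1},{"dx":0.581,"dy":-0.931,"dz":-0.029,"ax":0,"ay":0,"az":-157,"fingers":1},{"dx":0.581,"dy":-0.931,"dz":-0.029,"ax":0,"ay":0,"az":-157,"fingers":1},{"dx":0.581,"dy":-0.931,"dz":-0.029,"ax":0,"ay":0,"az":-157,"fingers":1},{"dx":0.581,"dy":-0.931,"dz":-0.029,"ax":0,"ay":0,"az":-157,"fingers":1}]'; python3 go.py .4755,.4215,.26,174.9 .4755,.4215,.131,174.9
```

```text
time: 3.5
tool_pos: [0.4738, 0.4241, 0.259]
tcp_rot: [-0.138, -3.137, 0.001]
wrist_force: [-0.2, 0.1, -0.2]
width: 1.0
t 3.5 tcp [0.4738 0.4241 0.259 ] yaw 174.98 z [-0.001 -0.    -1.   ] F [-0.2  0.1 -0.2] w 1.0
.4755,.4215,.26,174.9 -> [-0.0019 -0.0025 -0.001 ] [-0.  -0.1  0.1]
.4755,.4215,.131,174.9 -> [-0.0021 -0.0024  0.128 ] [-0.  -0.1  0.1]
```

```bash
python3 -m inch '[{"dx":-0.002,"dy":-0.0025,"dz":0.0,"ax":0,"ay":0,"az":0,"fingers":1},{"dx":-0.002,"dy":-0.0025,"dz":0.06,"ax":0,"ay":0,"az":0,"fingers":1},{"dx":-0.002,"dy":-0.0025,"dz":0.11,"ax":0,"ay":0,"az":0,"fingers":1},{"dx":-0.002,"dy":-0.0025,"dz":0.128,"ax":0,"ay":0,"az":0,"fingers":1},{"dx":-0.002,"dy":-0.0025,"dz":0.128,"ax":0,"ay":0,"az":0,"fingers":0},{"dx":-0.002,"dy":-0.0025,"dz":0.128,"ax":0,"ay":0,"az":0,"fingers":-1},{"dx":-0.002,"dy":-0.0025,"dz":0.128,"ax":0,"ay":0,"az":0,"fingers":-1},{"dx":-0.002,"dy":-0.0025,"dz":0.128,"ax":0,"ay":0,"az":0,"fingers":-1},{"dx":-0.002,"dy":-0.0025,"dz":0.128,"ax":0,"ay":0,"az":0,"fingers":-1},{"dx":-0.002,"dy":-0.0025,"dz":0.128,"ax":0,"ay":0,"az":0,"fingers":-1},{"dx":-0.002,"dy":-0.0025,"dz":0.128,"ax":0,"ay":0,"az":0,"fingers":-1},{"dx":-0.002,"dy":-0.0025,"dz":0.128,"ax":0,"ay":0,"az":0,"fingers":-1},{"dx":-0.002,"dy":-0.0025,"dz":0.128,"ax":0,"ay":0,"az":0,"fingers":-1}]' 60; python3 go.py .4755,.4215,.131,174.9 .4755,.4215,.24,174.9 .494,.203,.26,180.8
```

```text
time: 5.12
tool_pos: [0.4764, 0.4223, 0.1331]
tcp_rot: [0.137, 3.138, 0.003]
wrist_force: [-0.4, -0.9, 6.0]
width: 0.178
t 5.12 tcp [0.4764 0.4223 0.1331] yaw 174.99 z [ 0.001  0.002 -1.   ] F [-0.4 -0.9  6. ] w 0.178
.4755,.4215,.131,174.9 -> [ 0.0008 -0.0009  0.0021] [0.1 0.1 0.1]
.4755,.4215,.24,174.9 -> [ 0.0007 -0.0007 -0.1069] [0.1 0.1 0.1]
.494,.203,.26,180.8 -> [-0.0368 -0.2167 -0.1273] [ 0.1  0.1 -5.8]
```

```bash
python3 -m inch '[{"dx":0,"dy":0,"dz":-0.03,"ax":0,"ay":0,"az":0,"fingers":-1},{"dx":0,"dy":0,"dz":-0.08,"ax":0,"ay":0,"az":0,"fingers":-1},{"dx":0,"dy":0,"dz":-0.12,"ax":0,"ay":0,"az":0,"fingers":-1},{"dx":0,"dy":0,"dz":-0.127,"ax":0,"ay":0,"az":0,"fingers":-1},{"dx":-0.009,"dy":-0.05,"dz":-0.127,"ax":0,"ay":0,"az":-2,"fingers":-1},{"dx":-0.018,"dy":-0.1,"dz":-0.127,"ax":0,"ay":0,"az":-4,"fingers":-1},{"dx":-0.027,"dy":-0.15,"dz":-0.127,"ax":0,"ay":0,"az":-5,"fingers":-1},{"dx":-0.035,"dy":-0.195,"dz":-0.127,"ax":0,"ay":0,"az":-5.8,"fingers":-1},{"dx":-0.037,"dy":-0.217,"dz":-0.127,"ax":0,"ay":0,"az":-5.8,"fingers":-1},{"dx":-0.037,"dy":-0.217,"dz":-0.127,"ax":0,"ay":0,"az":-5.8,"fingers":-1},{"dx":-0.037,"dy":-0.217,"dz":-0.127,"ax":0,"ay":0,"az":-5.8,"fingers":-1}]' 80; python3 go.py .494,.203,.18,180.8; python3 - <<'E'
from h import *
im,d,K,V=cam("scene");W=cloud(d,K,V);np.save("scene1.npy",W)
for m in bot.masks_of("scene","pick")[:4]:
    w=W[m["region"]];print(round(m["p"],2),np.round(m["box"]),np.nanmedian(w,0).round(3))
T=bot.read_state()["tool_pos"];u,v=proj([T[0],T[1],T[2]-.06],K,V).astype(int);print(u,v)
c=im[max(0,v-70):v+80,max(0,u-90):u+90];cv2.imwrite("pics/s1.png",cv2.resize(c,None,fx=4,fy=4,interpolation=cv2.INTER_CUBIC))
m=np.all((W>T-[.03,.03,.12])&(W<T+[.03,.03,-.02]),-1);q=W[m]
for z in np.arange(T[2]-.12,T[2]-.02,.01):
    k=q[(q[:,2]>z)&(q[:,2]<z+.01)]
    if len(k):print(z.round(3),len(k),k.min(0).round(4),k.max(0).round(4),k.mean(0).round(4))
E
```

```text
time: 6.5
tool_pos: [0.4936, 0.203, 0.2585]
tcp_rot: [0.021, -3.141, -0.003]
wrist_force: [-0.2, 0.6, -0.5]
width: 0.177
t 6.5 tcp [0.4936 0.203  0.2585] yaw -179.22 z [-0.001  0.002 -1.   ] F [-0.2  0.6 -0.5] w 0.177
.494,.203,.18,180.8 -> [-0.0005 -0.0002  0.0785] [ 0.1 -0.  -0. ]
0.97 [206. 158. 222. 245.] [0.568 0.435 0.111]
0.8 [340.  65. 350. 158.] [0.486 0.206 0.246]
0.7 [178. 188. 202. 287.] [0.465 0.522 0.113]
0.58 [299. 181. 312. 274.] [0.384 0.369 0.117]
341 126
0.139 12 [0.4823 0.2005 0.1459] [0.4919 0.207  0.149 ] [0.4868 0.2049 0.1477]
0.149 23 [0.4835 0.2001 0.1494] [0.4931 0.2068 0.1589] [0.4898 0.2043 0.1539]
0.159 20 [0.4887 0.2008 0.1596] [0.4936 0.2082 0.1689] [0.4908 0.2042 0.1642]
0.169 20 [0.4882 0.2006 0.1698] [0.4954 0.2078 0.1787] [0.4904 0.2047 0.1741]
0.179 23 [0.4882 0.2003 0.1792] [0.4944 0.2077 0.1891] [0.4909 0.2042 0.1842]
0.189 20 [0.4878 0.2007 0.1898] [0.4951 0.2081 0.199 ] [0.4906 0.2047 0.1945]
0.199 21 [0.487  0.2006 0.1995] [0.4948 0.2078 0.2087] [0.4905 0.2048 0.2042]
0.209 22 [0.4874 0.199  0.2099] [0.4942 0.2086 0.2189] [0.4908 0.2046 0.2142]
0.219 21 [0.4873 0.2    0.2192] [0.4938 0.2078 0.2287] [0.4908 0.2046 0.224 ]
0.229 67 [0.4788 0.1928 0.2306] [0.5003 0.218  0.239 ] [0.4866 0.2085 0.2351]
```

View pics/s1.png

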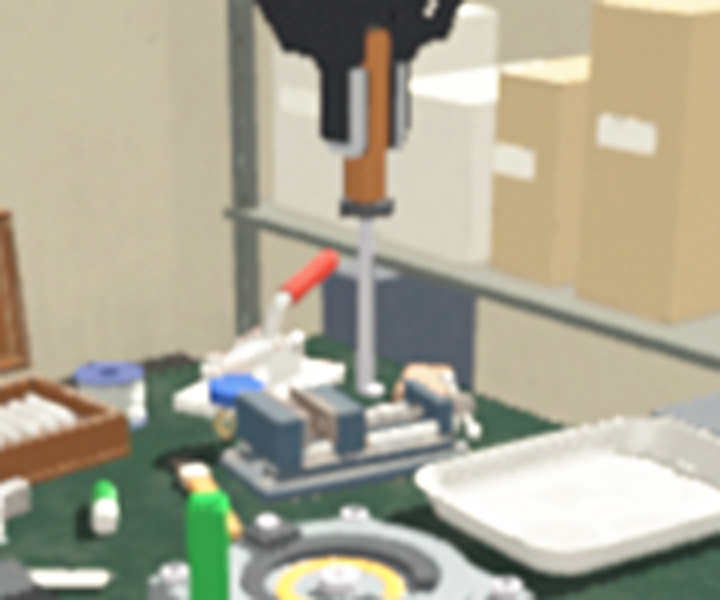

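```bash
python3 -m inch '[{"dx":-0.002,"dy":0,"dz":0.04,"ax":0,"ay":0,"az":0,"fingers":-1},{"dx":-0.002,"dy":0,"dz":0.08,"ax":0,"ay":0,"az":0,"fingers":-1},{"dx":-0.002,"dy":0,"dz":0.09,"ax":0,"ay":0,"az":0,"fingers":-1},{"dx":-0.002,"dy":0,"dz":0.1,"ax":0,"ay":0,"az":0,"fingers":-1},{"dx":-0.002,"dy":0,"dz":0.105,"ax":0,"ay":0,"az":0,"fingers":-1},{"dx":-0.002,"dy":0,"dz":0.11,"ax":0,"ay":0,"az":0,"fingers":-1},{"dx":-0.002,"dy":0,"dz":0.11,"ax":0,"ay":0,"az":0,"fingers":-1}]'; python3 go.py ; python3 - <<'E'
from h import *
for n in("top","scene"):
    im,d,K,V=cam(n);W=cloud(d,K,V);np.save(n+"2.npy",W);cv2.imwrite(f"pics/{n}2.png",im)
u,v=proj([.49,.2,.045],K,V).astype(int)
c=im[v-55:v+45,u-65:u+65];cv2.imwrite("pics/s2.png",cv2.resize(c,None,fx=6,fy=6,interpolation=cv2.INTER_CUBIC))
E
```

```text
time: 7.48
tool_pos: [0.496, 0.2038, 0.1494]
tcp_rot: [-0.023, 3.141, 0.003]
wrist_force: [0.1, 0.5, -1.3]
width: 0.174
t 7.47 tcp [0.496  0.2038 0.1494] yaw -179.16 z [ 0.001  0.002 -1.   ] F [ 0.1  0.5 -1.3] w 0.174
```

View pics/s2.png

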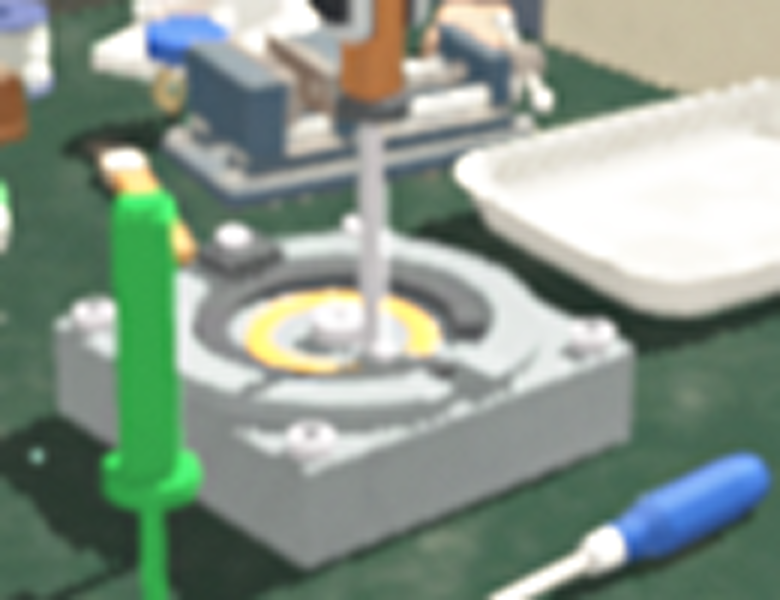

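```bash
python3 -m inch '[{"dx":0,"dy":-0.001,"dz":0.005,"ax":0,"ay":0,"az":0,"fingers":-1},{"dx":0,"dy":-0.001,"dz":0.01,"ax":0,"ay":0,"az":0,"fingers":-1},{"dx":0,"dy":-0.001,"dz":0.0105,"ax":0,"ay":0,"az":0,"fingers":-1},{"dx":0,"dy":-0.001,"dz":0.0105,"ax":0,"ay":0,"az":0,"fingers":-1}]'; python3 -m inch '[{"dx":0.004,"dy":0,"dz":0,"ax":0,"ay":0,"az":0,"fingers":-1},{"dx":0.008,"dy":0,"dz":0,"ax":0,"ay":0,"az":0,"fingers":-1},{"dx":0.011,"dy":0,"dz":0,"ax":0,"ay":0,"az":0,"fingers":-1},{"dx":0.0125,"dy":0,"dz":0,"ax":0,"ay":0,"az":0,"fingers":-1},{"dx":0.0125,"dy":0,"dz":0,"ax":0,"ay":0,"az":0,"fingers":-1}]'; python3 go.py
```

```text
time: 8.07
tool_pos: [0.4961, 0.2028, 0.1389]
tcp_rot: [-0.023, 3.141, 0.003]
wrist_force: [0.2, -0.5, -1.1]
width: 0.179
time: 8.7
tool_pos: [0.4835, 0.2026, 0.139]
tcp_rot: [-0.023, 3.141, 0.003]
wrist_force: [-0.2, -0.6, -2.3]
width: 0.176
t 8.7 tcp [0.4835 0.2026 0.139 ] yaw -179.16 z [ 0.001  0.002 -1.   ] F [-0.2 -0.6 -2.3] w 0.176
```

```bash
python3 -m inch '[{"dx":0.001,"dy":0,"dz":-0.002,"ax":0,"ay":0,"az":0,"fingers":-1},{"dx":0.001,"dy":0,"dz":-0.004,"ax":0,"ay":0,"az":0,"fingers":-1},{"dx":0.001,"dy":0,"dz":-0.006,"ax":0,"ay":0,"az":0,"fingers":-1},{"dx":0.001,"dy":0,"dz":-0.008,"ax":0,"ay":0,"az":0,"fingers":-1},{"dx":0.001,"dy":0,"dz":-0.010,"ax":0,"ay":0,"az":0,"fingers":-1},{"dx":0.001,"dy":0,"dz":-0.010,"ax":0,"ay":0,"az":0,"fingers":-1},{"dx":0.001,"dy":0,"dz":-0.010,"ax":0,"ay":0,"az":0,"fingers":-1}]'; python3 go.py; cat > look.py <<'E'
import sys
from h import *
n,out=sys.argv[1:3];px=list(map(float,sys.argv[3].split(",")));s=int(sys.argv[4])
im,d,K,V=cam(n);W=cloud(d,K,V);np.save("last_"+n+".npy",W)
u,v=proj(px,K,V).astype(int);c=im[max(0,v-s*3//4):v+s*3//4,max(0,u-s):u+s]
cv2.imwrite("pics/"+out,cv2.resize(c,None,fx=380/s,fy=380/s,interpolation=cv2.INTER_CUBIC))
for m in bot.masks_of(n,"ring")[:2]:
    w=W[m["region"]];w=w[(np.hypot(w[:,0]-.516,w[:,1]-.201)<.07)&(w[:,2]>.03)&(w[:,2]<.07)]
    if len(w)>20:
        A=np.c_[w[:,:2]-[.516,.201],np.ones(len(w))];c=np.linalg.lstsq(A,w[:,2],rcond=None)[0]
        print(m["p"],len(w),"plane",c.round(4),"z at end",(c[2]-.044*c[0]).round(4),w.min(0).round(4),w.max(0).round(4))
E
python3 look.py scene s3.png .49,.2,.045 60
```

```text
time: 9.57
tool_pos: [0.4826, 0.2026, 0.149]
tcp_rot: [-0.023, 3.141, 0.003]
wrist_force: [0.2, -0.5, -0.6]
width: 0.177
t 9.57 tcp [0.4826 0.2026 0.149 ] yaw -179.15 z [ 0.001  0.002 -1.   ] F [ 0.2 -0.5 -0.6] w 0.177
0.62 408 plane [-0.0618  0.0042  0.0423] z at end 0.045 [0.4643 0.1544 0.0337] [0.5668 0.2525 0.0479]
```

View pics/s3.png

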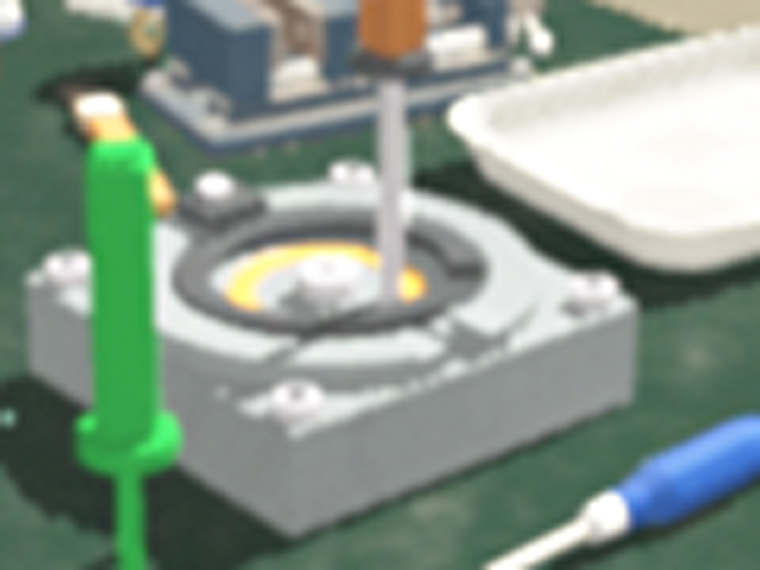

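```bash
python3 -m inch '[{"dx":0,"dy":0,"dz":-0.002,"ax":0,"ay":0,"az":0,"fingers":-1},{"dx":0,"dy":0,"dz":-0.004,"ax":0,"ay":0,"az":0,"fingers":-1},{"dx":0,"dy":0,"dz":-0.006,"ax":0,"ay":0,"az":0,"fingers":-1},{"dx":0,"dy":0,"dz":-0.006,"ax":0,"ay":0,"az":0,"fingers":-1},{"dx":0.002,"dy":0,"dz":-0.006,"ax":0,"ay":0,"az":0,"fingers":-1},{"dx":0.004,"dy":0,"dz":-0.006,"ax":0,"ay":0,"az":0,"fingers":-1},{"dx":0.006,"dy":0,"dz":-0.006,"ax":0,"ay":0,"az":0,"fingers":-1},{"dx":0.008,"dy":0,"dz":-0.006,"ax":0,"ay":0,"az":0,"fingers":-1},{"dx":0.010,"dy":0,"dz":-0.006,"ax":0,"ay":0,"az":0,"fingers":-1},{"dx":0.012,"dy":0,"dz":-0.006,"ax":0,"ay":0,"az":0,"fingers":-1},{"dx":0.014,"dy":0,"dz":-0.006,"ax":0,"ay":0,"az":0,"fingers":-1},{"dx":0.014,"dy":0,"dz":-0.006,"ax":0,"ay":0,"az":0,"fingers":-1},{"dx":0.014,"dy":0,"dz":-0.006,"ax":0,"ay":0,"az":0,"fingers":-1}]'; python3 go.py;python3 look.py scene s4.png .49,.2,.045 60
```

```text
time: 11.3
tool_pos: [0.4682, 0.2023, 0.1548]
tcp_rot: [-0.023, 3.141, 0.003]
wrist_force: [0.3, 0.3, 0.1]
width: 0.177
t 11.3 tcp [0.4682 0.2023 0.1548] yaw -179.15 z [ 0.     0.002 -1.   ] F [0.3 0.3 0.1] w 0.177
0.98 527 plane [-0.1073  0.0087  0.0439] z at end 0.0486 [0.4508 0.1399 0.0315] [0.5663 0.252  0.0536]
```

View pics/s4.png

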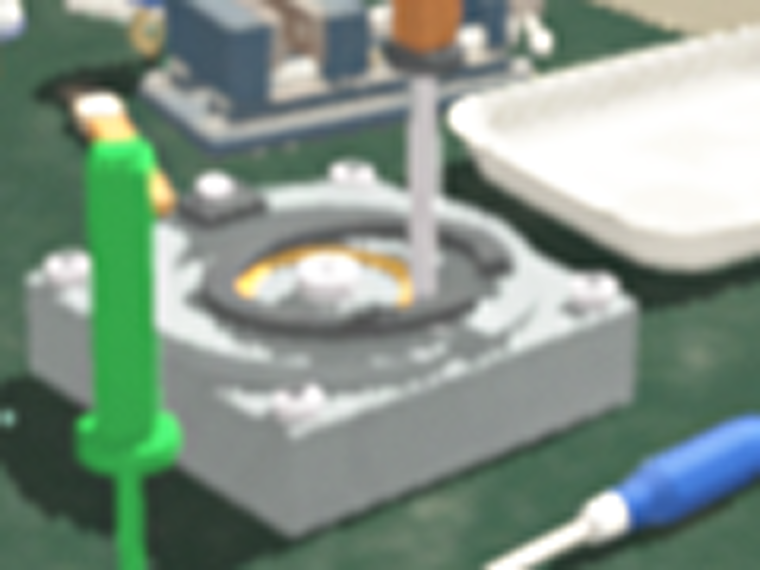

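```bash
python3 -m inch '[{"dx":0,"dy":0,"dz":0.003,"ax":0,"ay":0,"az":0,"fingers":-1},{"dx":0,"dy":0,"dz":0.006,"ax":0,"ay":0,"az":0,"fingers":-1},{"dx":0,"dy":0,"dz":0.009,"ax":0,"ay":0,"az":0,"fingers":-1},{"dx":0,"dy":0,"dz":0.012,"ax":0,"ay":0,"az":0,"fingers":-1},{"dx":0,"dy":0,"dz":0.013,"ax":0,"ay":0,"az":0,"fingers":-1},{"dx":0,"dy":0,"dz":0.013,"ax":0,"ay":0,"az":0,"fingers":-1},{"dx":-0.004,"dy":0,"dz":0.013,"ax":0,"ay":0,"az":0,"fingers":-1},{"dx":-0.008,"dy":0,"dz":0.013,"ax":0,"ay":0,"az":0,"fingers":-1},{"dx":-0.012,"dy":0,"dz":0.013,"ax":0,"ay":0,"az":0,"fingers":-1},{"dx":-0.016,"dy":0,"dz":0.013,"ax":0,"ay":0,"az":0,"fingers":-1},{"dx":-0.019,"dy":0,"dz":0.013,"ax":0,"ay":0,"az":0,"fingers":-1},{"dx":-0.019,"dy":0,"dz":0.013,"ax":0,"ay":0,"az":0,"fingers":-1},{"dx":-0.019,"dy":0,"dz":0.013,"ax":0,"ay":0,"az":0,"fingers":-1}]'; python3 go.py;python3 look.py scene s5.png .49,.2,.045 60
```

```text
time: 13.02
tool_pos: [0.4872, 0.2026, 0.1417]
tcp_rot: [-0.023, 3.141, 0.003]
wrist_force: [0.0, 0.3, -0.8]
width: 0.178
t 13.03 tcp [0.4872 0.2026 0.1417] yaw -179.16 z [ 0.     0.002 -1.   ] F [ 0.   0.3 -0.8] w 0.178
0.77 450 plane [-0.1562 -0.0172  0.0439] z at end 0.0508 [0.4509 0.1503 0.0333] [0.5642 0.2515 0.056 ]
```

View pics/s5.png

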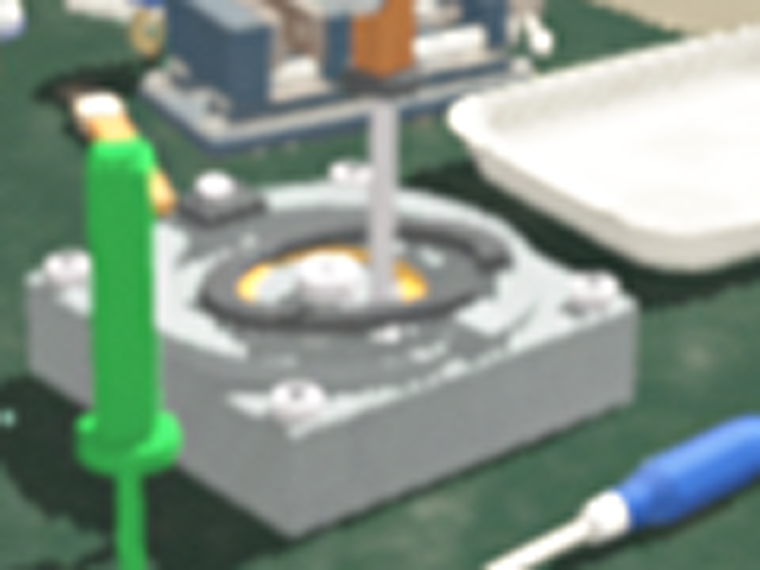

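```bash
python3 -m inch '[{"dx":0,"dy":0,"dz":-0.01,"ax":0,"ay":0,"az":0,"fingers":-1},{"dx":0,"dy":0,"dz":-0.03,"ax":0,"ay":0,"az":0,"fingers":-1},{"dx":0,"dy":0,"dz":-0.08,"ax":0,"ay":0,"az":0,"fingers":-1},{"dx":0,"dy":0,"dz":-0.12,"ax":0,"ay":0,"az":0,"fingers":-1},{"dx":0,"dy":0,"dz":-0.12,"ax":0,"ay":0,"az":0,"fingers":-1}]'; python3 go.py .4764,.4223,.265,175 .4764,.4223,.1335,175; python3 - <<'E'
from h import *
import subprocess
E
python3 look.py top t6.png .51,.2,.045 50
```

```text
time: 13.75
tool_pos: [0.4899, 0.2035, 0.2674]
tcp_rot: [-0.023, 3.132, 0.008]
wrist_force: [-0.1, -0.4, -1.3]
width: 0.178
t 13.75 tcp [0.4899 0.2035 0.2674] yaw -179.15 z [ 0.009  0.005 -1.   ] F [-0.1 -0.4 -1.3] w 0.178
.4764,.4223,.265,175 -> [0.0102 0.219  0.0034] [0.3 0.5 5.9]
.4764,.4223,.1335,175 -> [0.0115 0.2184 0.1349] [0.3 0.5 5.9]
```

View pics/t6.png

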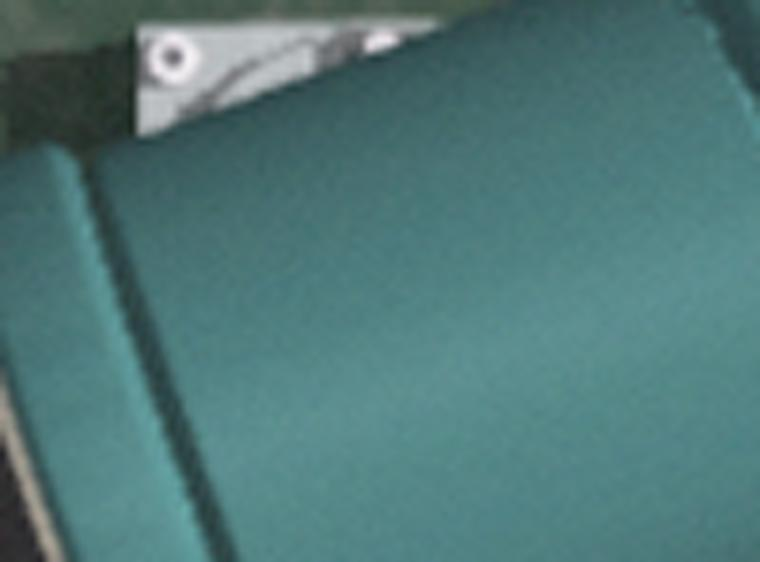

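The arm hides the ring from the top camera here. I carry on to the stand.

```bash
python3 -m inch '[{"dx":0.002,"dy":0.05,"dz":0,"ax":0,"ay":0,"az":1,"fingers":-1},{"dx":0.004,"dy":0.1,"dz":0,"ax":0,"ay":0,"az":3,"fingers":-1},{"dx":0.007,"dy":0.15,"dz":0.003,"ax":0,"ay":0,"az":5,"fingers":-1},{"dx":0.009,"dy":0.195,"dz":0.003,"ax":0.3,"ay":0.5,"az":5.9,"fingers":-1},{"dx":0.0102,"dy":0.219,"dz":0.0034,"ax":0.3,"ay":0.5,"az":5.9,"fingers":-1},{"dx":0.0102,"dy":0.219,"dz":0.0034,"ax":0.3,"ay":0.5,"az":5.9,"fingers":-1},{"dx":0.0102,"dy":0.219,"dz":0.0034,"ax":0.3,"ay":0.5,"az":5.9,"fingers":-1},{"dx":0.0102,"dy":0.219,"dz":0.0034,"ax":0.3,"ay":0.5,"az":5.9,"fingers":-1}]'; python3 go.py .4764,.4223,.265,175 .4764,.4223,.1335,175;python3 look.py scene s6.png .505,.2,.045 60; python3 look.py top t6.png .505,.2,.045 45
```

```text
time: 14.85
tool_pos: [0.474, 0.4199, 0.2595]
tcp_rot: [-0.14, -3.131, 0.006]
wrist_force: [0.6, -0.0, -0.5]
width: 0.176
t 14.85 tcp [0.474  0.4199 0.2595] yaw 174.88 z [-0.008 -0.003 -1.   ] F [ 0.6 -0.  -0.5] w 0.176
.4764,.4223,.265,175 -> [-0.0021  0.0025 -0.0056] [-0.2 -0.4 -0.1]
.4764,.4223,.1335,175 -> [-0.0031  0.0031  0.1259] [-0.2 -0.4 -0.1]
0.8 506 plane [-0.1572  0.0075  0.0435] z at end 0.0504 [0.4505 0.1493 0.0331] [0.5622 0.2514 0.0565]
0.75 674 plane [-0.156  -0.024   0.0439] z at end 0.0508 [0.4547 0.1513 0.0305] [0.5522 0.251  0.0579]
```

View pics/t6.png

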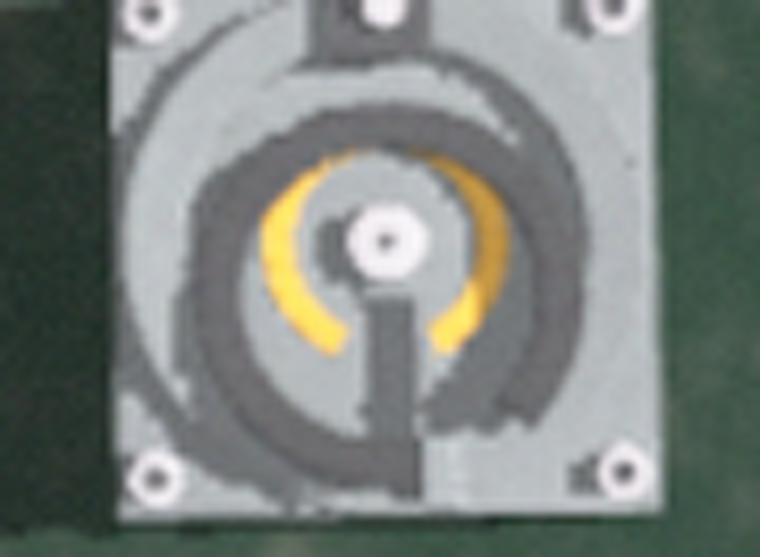

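Ring's end lies on the rim (bottom of the crop, across the slot), ring about 13 mm towards the slot. Next I hang the pick back in its fork.

```bash
python3 -m inch '[{"dx":-0.0021,"dy":0.0025,"dz":0,"ax":-0.2,"ay":-0.4,"az":-0.1,"fingers":-1},{"dx":-0.0021,"dy":0.0025,"dz":0,"ax":-0.2,"ay":-0.4,"az":-0.1,"fingers":-1},{"dx":-0.0021,"dy":0.0025,"dz":0,"ax":-0.2,"ay":-0.4,"az":-0.1,"fingers":-1}]'; python3 go.py .4764,.4223,.1335,175
```

```text
time: 15.42
tool_pos: [0.4764, 0.4229, 0.2599]
tcp_rot: [0.137, 3.138, 0.001]
wrist_force: [-0.1, -0.2, -0.5]
width: 0.176
t 15.43 tcp [0.4764 0.4229 0.2599] yaw 174.99 z [ 0.  0. -1.] F [-0.1 -0.2 -0.5] w 0.176
.4764,.4223,.1335,175 -> [-1.000e-04 -7.000e-04  1.264e-01] [ 0.  0. -0.]
```

```bash
python3 -m inch '[{"dx":0,"dy":-0.0007,"dz":0.03,"ax":0,"ay":0,"az":0,"fingers":-1},{"dx":0,"dy":-0.0007,"dz":0.06,"ax":0,"ay":0,"az":0,"fingers":-1},{"dx":0,"dy":-0.0007,"dz":0.085,"ax":0,"ay":0,"az":0,"fingers":-1},{"dx":0,"dy":-0.0007,"dz":0.105,"ax":0,"ay":0,"az":0,"fingers":-1},{"dx":0,"dy":-0.0007,"dz":0.115,"ax":0,"ay":0,"az":0,"fingers":-1},{"dx":0,"dy":-0.0007,"dz":0.121,"ax":0,"ay":0,"az":0,"fingers":-1},{"dx":0,"dy":-0.0007,"dz":0.125,"ax":0,"ay":0,"az":0,"fingers":-1},{"dx":0,"dy":-0.0007,"dz":0.126,"ax":0,"ay":0,"az":0,"fingers":-1},{"dx":0,"dy":-0.0007,"dz":0.126,"ax":0,"ay":0,"az":0,"fingers":-1}]'; python3 go.py .4764,.4223,.1335,175; python3 - <<'E'
from h import *
im,d,K,V=cam("scene");S=cloud(d,K,V)
for lo in(.05,.07,.09,.107,.115):
    q=S[np.all((S>(.455,.41,lo))&(S<(.49,.44,lo+.006)),-1)];print(lo,len(q),q.min(0).round(4) if len(q) else '',q.max(0).round(4) if len(q) else '')
E
```

```text
time: 16.55
tool_pos: [0.4767, 0.4225, 0.1345]
tcp_rot: [0.137, 3.138, 0.002]
wrist_force: [0.1, 0.3, -2.2]
width: 0.174
t 16.55 tcp [0.4767 0.4225 0.1345] yaw 175.0 z [ 0.001  0.001 -1.   ] F [ 0.1  0.3 -2.2] w 0.174
.4764,.4223,.1335,175 -> [ 0.0003 -0.0002  0.001 ] [ 0.1  0.  -0. ]
0.05 12 [0.4702 0.421  0.0501] [0.474  0.4273 0.0553]
0.07 13 [0.4709 0.4215 0.0701] [0.4799 0.4266 0.0755]
0.09 3 [0.4718 0.4215 0.0915] [0.4731 0.4219 0.0956]
0.107 72 [0.4613 0.4116 0.1071] [0.4872 0.4366 0.113 ]
0.115 40 [0.466  0.4176 0.1151] [0.4805 0.4321 0.1209]
```

```bash
python3 -m inch '[{"dx":0,"dy":0,"dz":0.0015,"ax":0,"ay":0,"az":0,"fingers":-1},{"dx":0,"dy":0,"dz":0.0015,"ax":0,"ay":0,"az":0,"fingers":-1},{"dx":0,"dy":0,"dz":0.0015,"ax":0,"ay":0,"az":0,"fingers":-0.2},{"dx":0,"dy":0,"dz":0.0015,"ax":0,"ay":0,"az":0,"fingers":0.2},{"dx":0,"dy":0,"dz":0.0015,"ax":0,"ay":0,"az":0,"fingers":0.6},{"dx":0,"dy":0,"dz":0.0015,"ax":0,"ay":0,"az":0,"fingers":0.6},{"dx":0,"dy":0,"dz":-0.04,"ax":0,"ay":0,"az":0,"fingers":0.6},{"dx":0,"dy":0,"dz":-0.1,"ax":0,"ay":0,"az":0,"fingers":0.6},{"dx":0,"dy":0,"dz":-0.14,"ax":0,"ay":0,"az":0,"fingers":0.6},{"dx":0,"dy":0,"dz":-0.14,"ax":0,"ay":0,"az":0,"fingers":0.6}]'; python3 go.py; python3 - <<'E'
from h import *
im,d,K,V=cam("scene");S=cloud(d,K,V)
cv2.imwrite("pics/s7.png",im)
for lo in(.02,.03,.05,.07,.107,.115,.17,.18):
    q=S[np.all((S>(.455,.41,lo))&(S<(.49,.44,lo+.006)),-1)];print(lo,len(q),q.min(0).round(4) if len(q) else '',q.max(0).round(4) if len(q) else '')
im,d,K,V=cam("top");W=cloud(d,K,V)
for m in bot.masks_of("top","ring")[:2]: print(m["p"],m["box"])
m=bot.masks_of("top","ring")[0];w=W[m["region"]];w=w[np.isfinite(w).all(1)];w=w[(w[:,2]>.034)&(np.hypot(w[:,0]-.505,w[:,1]-.201)<.058)&(np.hypot(w[:,0]-.503,w[:,1]-.201)>.035)]
A=np.c_[w[:,:2]-[.5035,.201],np.ones(len(w))];c=np.linalg.lstsq(A,w[:,2],rcond=None)[0]
r=abs(A@c-w[:,2])<.004;A=A[r];w=w[r];c=np.linalg.lstsq(A,w[:,2],rcond=None)[0];print("plane",c,len(w),w.min(0),w.max(0))
B=np.c_[2*w[:,:2],np.ones(len(w))];s=np.linalg.lstsq(B,(w[:,:2]**2).sum(1),rcond=None)[0];print("circle",s[:2],np.sqrt(s[2]+s[0]**2+s[1]**2))
E
```

```text
time: 17.85
tool_pos: [0.4787, 0.4241, 0.2803]
tcp_rot: [0.137, 3.13, 0.012]
wrist_force: [0.2, 0.3, 0.3]
width: 0.799
t 17.85 tcp [0.4787 0.4241 0.2803] yaw 174.99 z [ 0.008  0.007 -1.   ] F [0.2 0.3 0.3] w 0.799
0.02 21 [0.4653 0.4216 0.0207] [0.4759 0.4277 0.026 ]
0.03 13 [0.471  0.4214 0.0315] [0.4779 0.4268 0.0348]
0.05 16 [0.4722 0.4207 0.0502] [0.4774 0.4274 0.056 ]
0.07 14 [0.4713 0.421  0.0702] [0.4786 0.427  0.0752]
0.107 78 [0.4615 0.412  0.107 ] [0.4877 0.4368 0.1127]
0.115 38 [0.4658 0.4168 0.1151] [0.4811 0.4323 0.1206]
0.17 43 [0.4645 0.4173 0.1702] [0.4792 0.4329 0.176 ]
0.18 51 [0.4659 0.4183 0.18  ] [0.4831 0.4323 0.1857]
0.79 [307.9, 210.0, 358.1, 256.0]
plane [-0.15760078 -0.00841149  0.04643352] 603 [0.45466301 0.1513247  0.03575318] [0.55221479 0.24853697 0.05734772]
circle [0.50287857 0.19992625] 0.044132754379970274
```

Pick hangs upright in the fork. The ring is tilted 9° with its top centre near (.503,.200,.0465). I'll grip the band beside the end, with the tool tilted to match.

```bash
python3 go.py .478,.21,.22,78,8.8,-2.3,0 .474,.210,.142,78,8.8,-2.3,0
```

```text
t 18.05 tcp [0.4757 0.4217 0.2725] yaw 174.99 z [-0.002 -0.001 -1.   ] F [ 0.4  0.5 -0.7] w 0.802
.478,.21,.22,78,8.8,-2.3,0 -> [-0.0208 -0.2106  0.0527] [ 8.4  5.7 96.8]
.474,.210,.142,78,8.8,-2.3,0 -> [-0.017  -0.2109  0.1307] [ 8.4  5.7 96.8]
```

```bash
python3 -m inch '[{"dx":-0.0208,"dy":-0.2106,"dz":0,"ax":8.4,"ay":5.7,"az":96.8,"fingers":-0.39},{"dx":-0.0208,"dy":-0.2106,"dz":0,"ax":8.4,"ay":5.7,"az":96.8,"fingers":-0.39},{"dx":-0.0208,"dy":-0.2106,"dz":0.02,"ax":8.4,"ay":5.7,"az":96.8,"fingers":-0.39},{"dx":-0.0208,"dy":-0.2106,"dz":0.05,"ax":8.4,"ay":5.7,"az":96.8,"fingers":-0.39},{"dx":-0.0208,"dy":-0.2106,"dz":0.053,"ax":8.4,"ay":5.7,"az":96.8,"fingers":-0.39},{"dx":-0.0208,"dy":-0.2106,"dz":0.053,"ax":8.4,"ay":5.7,"az":96.8,"fingers":-0.39},{"dx":-0.0208,"dy":-0.2106,"dz":0.053,"ax":8.4,"ay":5.7,"az":96.8,"fingers":-0.39},{"dx":-0.0208,"dy":-0.2106,"dz":0.053,"ax":8.4,"ay":5.7,"az":96.8,"fingers":-0.39},{"dx":-0.0208,"dy":-0.2106,"dz":0.053,"ax":8.4,"ay":5.7,"az":96.8,"fingers":-0.39},{"dx":-0.0208,"dy":-0.2106,"dz":0.053,"ax":8.4,"ay":5.7,"az":96.8,"fingers":-0.39},{"dx":-0.017,"dy":-0.211,"dz":0.09,"ax":8.4,"ay":5.7,"az":96.8,"fingers":-0.39},{"dx":-0.017,"dy":-0.211,"dz":0.131,"ax":8.4,"ay":5.7,"az":96.8,"fingers":-0.39},{"dx":-0.017,"dy":-0.211,"dz":0.131,"ax":8.4,"ay":5.7,"az":96.8,"fingers":-0.39},{"dx":-0.017,"dy":-0.211,"dz":0.131,"ax":8.4,"ay":5.7,"az":96.8,"fingers":-0.39}]'; python3 go.py .465,.209,.085,78,8.8,-2.3,0 .4584,.209,.0433,78,8.8,-2.3,0
```

```text
time: 19.8
tool_pos: [0.4743, 0.2101, 0.1424]
tcp_rot: [-2.363, -1.915, 0.194]
wrist_force: [1.2, 0.3, 0.1]
width: 0.302
t 19.8 tcp [0.4743 0.2101 0.1424] yaw 78.23 z [-0.157 -0.007 -0.988] F [1.2 0.3 0.1] w 0.302
.465,.209,.085,78,8.8,-2.3,0 -> [-0.0006  0.      0.0581] [ 0.  -0.   0.1]
.4584,.209,.0433,78,8.8,-2.3,0 -> [-0.0003 -0.      0.1003] [ 0.  -0.   0.1]
```

```bash
python3 -m inch '[{"dx":0,"dy":0,"dz":0.04,"ax":0,"ay":0,"az":0,"fingers":-0.39},{"dx":0,"dy":0,"dz":0.07,"ax":0,"ay":0,"az":0,"fingers":-0.39},{"dx":0,"dy":0,"dz":0.084,"ax":0,"ay":0,"az":0,"fingers":-0.39},{"dx":0,"dy":0,"dz":0.084,"ax":0,"ay":0,"az":0,"fingers":-0.39}]'; python3 go.py .4584,.209,.0433,78,8.8,-2.3,0;python3 look.py scene s8.png .47,.209,.06 48
```

```text
time: 20.3
tool_pos: [0.4613, 0.2096, 0.0599]
tcp_rot: [-2.362, -1.916, 0.194]
wrist_force: [0.8, 0.0, -1.3]
width: 0.306
t 20.3 tcp [0.4613 0.2096 0.0599] yaw 78.26 z [-0.157 -0.007 -0.988] F [ 0.8  0.  -1.3] w 0.306
.4584,.209,.0433,78,8.8,-2.3,0 -> [-0.0005 -0.0002  0.0169] [ 0.  -0.   0.1]
0.9 328 plane [-0.1402 -0.0122  0.0441] z at end 0.0503 [0.4521 0.1552 0.0331] [0.5508 0.2515 0.0553]
0.73 906 plane [0.0169 0.0028 0.04  ] z at end 0.0392 [0.4464 0.1427 0.0303] [0.5813 0.2703 0.0531]
```

View pics/s8.png

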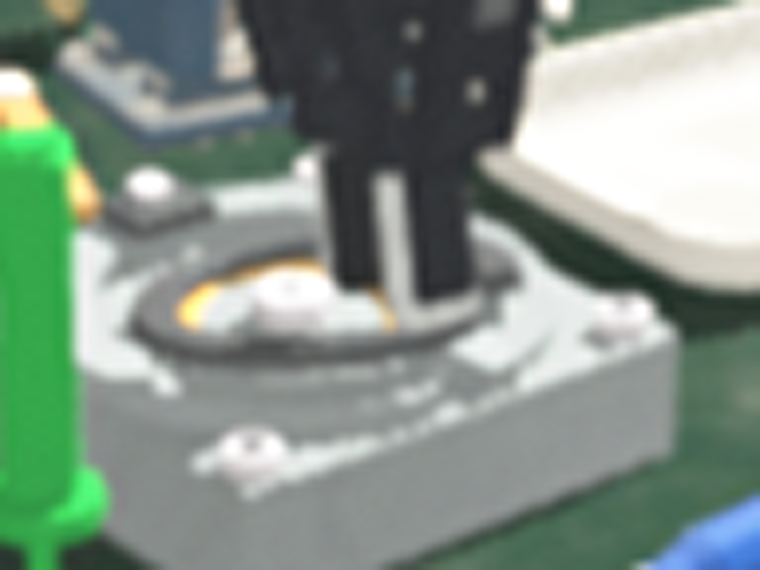

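The fingers straddle the band above the ring's near end. I go down and grip.

```bash
python3 -m inch '[{"dx":0,"dy":0,"dz":0.005,"ax":0,"ay":0,"az":0,"fingers":-0.39},{"dx":0,"dy":0,"dz":0.01,"ax":0,"ay":0,"az":0,"fingers":-0.39},{"dx":0,"dy":0,"dz":0.014,"ax":0,"ay":0,"az":0,"fingers":-0.39},{"dx":0,"dy":0,"dz":0.016,"ax":0,"ay":0,"az":0,"fingers":-0.39},{"dx":0,"dy":0,"dz":0.016,"ax":0,"ay":0,"az":0,"fingers":-0.39}]'; python3 go.py
```

```text
time: 21.02
tool_pos: [0.4599, 0.2098, 0.0449]
tcp_rot: [-2.363, -1.916, 0.191]
wrist_force: [0.3, 0.1, -0.2]
width: 0.305
t 21.02 tcp [0.4599 0.2098 0.0449] yaw 78.24 z [-0.155 -0.007 -0.988] F [ 0.3  0.1 -0.2] w 0.305
```

No contact on the way down. I close now.

```bash
python3 -m inch '[{"dx":0,"dy":0,"dz":0.001,"ax":0,"ay":0,"az":0,"fingers":-0.6},{"dx":0,"dy":0,"dz":0.001,"ax":0,"ay":0,"az":0,"fingers":-1},{"dx":0,"dy":0,"dz":0.001,"ax":0,"ay":0,"az":0,"fingers":-1},{"dx":0,"dy":0,"dz":0.001,"ax":0,"ay":0,"az":0,"fingers":-1},{"dx":0,"dy":0,"dz":0.001,"ax":0,"ay":0,"az":0,"fingers":-1},{"dx":0,"dy":0,"dz":0.001,"ax":0,"ay":0,"az":0,"fingers":-1}]' 70; python3 go.py
```

```text
time: 21.78
tool_pos: [0.4598, 0.2098, 0.044]
tcp_rot: [-2.363, -1.916, 0.191]
wrist_force: [0.2, -1.3, 0.5]
width: 0.118
t 21.77 tcp [0.4598 0.2098 0.044 ] yaw 78.24 z [-0.155 -0.007 -0.988] F [ 0.2 -1.3  0.5] w 0.118
```

```bash
python3 go.py .457,.2098,.064,78,8.8,-2.3,0 .455,.2098,.164,78,0,0,0
```

```text
t 21.77 tcp [0.4598 0.2098 0.044 ] yaw 78.24 z [-0.155 -0.007 -0.988] F [ 0.2 -1.3  0.5] w 0.118
.457,.2098,.064,78,8.8,-2.3,0 -> [-0.0013 -0.0057 -0.0193] [ 0.1 -0.1  0.1]
.455,.2098,.164,78,0,0,0 -> [-0.0056 -0.0227 -0.1178] [-8.7  2.2  0.1]
```

```bash
python3 -m inch '[{"dx":-0.0005,"dy":-0.0028,"dz":-0.01,"ax":0,"ay":0,"az":0,"fingers":-1},{"dx":-0.0013,"dy":-0.0057,"dz":-0.0193,"ax":0,"ay":0,"az":0,"fingers":-1},{"dx":-0.003,"dy":-0.012,"dz":-0.05,"ax":-3,"ay":1,"az":0,"fingers":-1},{"dx":-0.004,"dy":-0.018,"dz":-0.08,"ax":-6,"ay":1.5,"az":0,"fingers":-1},{"dx":-0.0056,"dy":-0.0227,"dz":-0.118,"ax":-8.7,"ay":2.2,"az":0,"fingers":-1},{"dx":-0.0056,"dy":-0.0227,"dz":-0.118,"ax":-8.7,"ay":2.2,"az":0,"fingers":-1},{"dx":-0.0056,"dy":-0.0227,"dz":-0.118,"ax":-8.7,"ay":2.2,"az":0,"fingers":-1}]'; python3 go.py .5613,.0042,.16,-5 .5613,.0042,.005,-5; cat > rp.py <<'E'
from h import *
T=np.array(bot.read_state()["tool_pos"])
for n in("scene","top"):
    im,d,K,V=cam(n);W=cloud(d,K,V)
    for m in bot.masks_of(n,"ring")[:1]:
        w=W[m["region"]];w=w[np.isfinite(w).all(1)];w=w[(np.abs(w[:,2]-np.median(w[:,2]))<.02)]
        c=w.mean(0);A=np.c_[w[:,:2]-c[:2],np.ones(len(w))];s=np.linalg.lstsq(A,w[:,2],rcond=None)[0]
        B=np.c_[2*w[:,:2],np.ones(len(w))];q=np.linalg.lstsq(B,(w[:,:2]**2).sum(1),rcond=None)[0]
        print(n,round(m["p"],2),m["box"],len(w),"mean",c.round(4),"slope",s.round(3),"circ",q[:2].round(4),np.sqrt(q[2]+q[0]**2+q[1]**2).round(4),"dz to tcp",(s[2]-T[2]).round(4))
E
python3 rp.py
```

```text
time: 22.65
tool_pos: [0.4546, 0.2097, 0.1642]
tcp_rot: [2.44, 1.978, 0.0]
wrist_force: [-0.1, 0.2, -1.2]
width: 0.119
t 22.65 tcp [0.4546 0.2097 0.1642] yaw 78.08 z [ 0. -0. -1.] F [-0.1  0.2 -1.2] w 0.119
.5613,.0042,.16,-5 -> [-0.1791  0.1469  0.0044] [ 0.  -0.  83.1]
.5613,.0042,.005,-5 -> [-0.179   0.1468  0.1594] [ 0.  -0.  83.1]
scene 0.83 [315.5, 133.0, 370.0, 152.3] 349 mean [0.4977 0.2164 0.1728] slope [ 0.007 -0.002  0.173] circ [0.4934 0.2041] 0.0444 dz to tcp 0.0086
top 0.8 [307.5, 210.7, 353.3, 239.2] 382 mean [0.5268 0.2125 0.1711] slope [-0.012 -0.012  0.171] circ [0.4999 0.202 ] 0.0416 dz to tcp 0.0069
```

```bash
python3 -m inch '[{"dx":-0.045,"dy":0.037,"dz":0.004,"ax":0,"ay":0,"az":20,"fingers":-1},{"dx":-0.09,"dy":0.074,"dz":0.004,"ax":0,"ay":0,"az":40,"fingers":-1},{"dx":-0.135,"dy":0.11,"dz":0.004,"ax":0,"ay":0,"az":60,"fingers":-1},{"dx":-0.179,"dy":0.147,"dz":0.004,"ax":0,"ay":0,"az":83,"fingers":-1},{"dx":-0.179,"dy":0.147,"dz":0.004,"ax":0,"ay":0,"az":83,"fingers":-1},{"dx":-0.179,"dy":0.147,"dz":0.004,"ax":0,"ay":0,"az":83,"fingers":-1},{"dx":-0.179,"dy":0.147,"dz":0.004,"ax":0,"ay":0,"az":83,"fingers":-1},{"dx":-0.179,"dy":0.147,"dz":0.004,"ax":0,"ay":0,"az":83,"fingers":-1},{"dx":-0.179,"dy":0.147,"dz":0.004,"ax":0,"ay":0,"az":83,"fingers":-1},{"dx":-0.179,"dy":0.147,"dz":0.004,"ax":0,"ay":0,"az":83,"fingers":-1},{"dx":-0.179,"dy":0.147,"dz":0.004,"ax":0,"ay":0,"az":83,"fingers":-1}]'; python3 go.py .5613,.0042,.05,-5 .5613,.0042,.005,-5; python3 rp.py
```

```text
time: 24.22
tool_pos: [0.5608, 0.0038, 0.1584]
tcp_rot: [3.137, -0.133, -0.004]
wrist_force: [0.5, -0.4, -1.3]
width: 0.121
t 24.23 tcp [0.5608 0.0038 0.1584] yaw -4.86 z [-0.003 -0.002 -1.   ] F [ 0.5 -0.4 -1.3] w 0.121
.5613,.0042,.05,-5 -> [ 0.0007 -0.0006  0.1084] [0.1 0.2 0.1]
.5613,.0042,.005,-5 -> [ 0.0009 -0.0007  0.1534] [0.1 0.2 0.1]
scene 0.46 [394.0, 112.9, 431.3, 123.6] 183 mean [ 0.5395 -0.0514  0.1665] slope [-0.018 -0.009  0.167] circ [ 0.5522 -0.0364] 0.0439 dz to tcp 0.0082
top 0.7 [444.4, 211.7, 486.0, 229.6] 127 mean [ 0.5193 -0.0375  0.1676] slope [-0.001  0.004  0.168] circ [ 0.5442 -0.0428] 0.0352 dz to tcp 0.0092
```

```bash
python3 -m inch '[{"dx":0.003,"dy":0,"dz":0.05,"ax":0,"ay":0,"az":0,"fingers":-1},{"dx":0.003,"dy":0,"dz":0.1,"ax":0,"ay":0,"az":0,"fingers":-1},{"dx":0.003,"dy":0,"dz":0.13,"ax":0,"ay":0,"az":0,"fingers":-1},{"dx":0.003,"dy":0,"dz":0.145,"ax":0,"ay":0,"az":0,"fingers":-1},{"dx":0.003,"dy":0,"dz":0.152,"ax":0,"ay":0,"az":0,"fingers":-1},{"dx":0.003,"dy":0,"dz":0.152,"ax":0,"ay":0,"az":0,"fingers":-1},{"dx":0.003,"dy":0,"dz":0.152,"ax":0,"ay":0,"az":0,"fingers":-1}]'; python3 go.py
```

```text
time: 25.3
tool_pos: [0.565, 0.0033, 0.0082]
tcp_rot: [3.137, -0.134, 0.001]
wrist_force: [-0.1, 0.2, -0.8]
width: 0.116
t 25.3 tcp [0.565  0.0033 0.0082] yaw -4.91 z [ 0.001 -0.002 -1.   ] F [-0.1  0.2 -0.8] w 0.116
```

```bash
python3 -m inch '[{"dx":0,"dy":0,"dz":0.002,"ax":0,"ay":0,"az":0,"fingers":-1},{"dx":0,"dy":0,"dz":0.004,"ax":0,"ay":0,"az":0,"fingers":-1},{"dx":0,"dy":0,"dz":0.004,"ax":0,"ay":0,"az":0,"fingers":-1},{"dx":0,"dy":0,"dz":0.004,"ax":0,"ay":0,"az":0,"fingers":-0.6},{"dx":0,"dy":0,"dz":0.004,"ax":0,"ay":0,"az":0,"fingers":-0.4},{"dx":0,"dy":0,"dz":0.004,"ax":0,"ay":0,"az":0,"fingers":-0.4},{"dx":0,"dy":0,"dz":0.004,"ax":0,"ay":0,"az":0,"fingers":-0.4}]'; python3 -m inch '[{"dx":0,"dy":0,"dz":-0.02,"ax":0,"ay":0,"az":0,"fingers":-0.4},{"dx":0,"dy":0,"dz":-0.06,"ax":0,"ay":0,"az":0,"fingers":-0.4},{"dx":0,"dy":0,"dz":-0.12,"ax":0,"ay":0,"az":0,"fingers":-0.4},{"dx":0,"dy":0.05,"dz":-0.18,"ax":0,"ay":0,"az":0,"fingers":-0.4},{"dx":0,"dy":0.11,"dz":-0.2,"ax":0,"ay":0,"az":0,"fingers":-0.4},{"dx":0,"dy":0.17,"dz":-0.2,"ax":0,"ay":0,"az":0,"fingers":-0.4},{"dx":0,"dy":0.23,"dz":-0.2,"ax":0,"ay":0,"az":0,"fingers":-0.4},{"dx":0,"dy":0.25,"dz":-0.2,"ax":0,"ay":0,"az":0,"fingers":-0.4},{"dx":0,"dy":0.25,"dz":-0.2,"ax":0,"ay":0,"az":0,"fingers":-0.4}]'; python3 go.py; python3 rp.py; python3 - <<'E'
from h import *
im,d,K,V=cam("top");cv2.imwrite("pics/end_top.png",im)
W=cloud(d,K,V)
for t in("caliper_small","flat_brush","screwdriver"):
    for m in bot.masks_of("top",t)[:1]:print(t,m["box"],np.nanmedian(W[m["region"]],0).round(3))
im,d,K,V=cam("scene");S=cloud(d,K,V)
for lo in(.02,.05,.107,.17):
    q=S[np.all((S>(.455,.41,lo))&(S<(.49,.44,lo+.006)),-1)];print(lo,len(q),q.min(0).round(4),q.max(0).round(4))
E
```

```text
time: 26.18
tool_pos: [0.5651, 0.0032, 0.0043]
tcp_rot: [3.137, -0.134, 0.001]
wrist_force: [0.1, 0.1, -0.4]
width: 0.303
time: 27.3
tool_pos: [0.5431, -0.2476, 0.2046]
tcp_rot: [3.137, -0.14, 0.001]
wrist_force: [0.1, 0.9, -0.5]
width: 0.301
t 27.3 tcp [ 0.5431 -0.2476  0.2046] yaw -5.11 z [ 0.001 -0.002 -1.   ] F [ 0.1  0.9 -0.5] w 0.301
scene 0.52 [379.5, 173.3, 423.1, 190.6] 274 mean [ 0.5655 -0.0386  0.0063] slope [-0.02   0.006  0.006] circ [ 0.5592 -0.0365] 0.0443 dz to tcp -0.1983
top 0.88 [416.2, 186.6, 461.8, 229.9] 512 mean [ 0.5655 -0.042   0.0064] slope [0.003 0.001 0.006] circ [ 0.5608 -0.0384] 0.0441 dz to tcp -0.1982
caliper_small [247.4, 122.0, 307.1, 166.9] [0.717 0.34  0.005]
flat_brush [349.3, 109.0, 372.0, 165.7] [0.739 0.134 0.005]
screwdriver [331.4, 279.7, 368.9, 291.7] [0.388 0.166 0.014]
0.02 22 [0.4647 0.4224 0.021 ] [0.4777 0.4278 0.026 ]
0.05 17 [0.4713 0.4212 0.05  ] [0.48   0.4282 0.0558]
0.107 75 [0.4618 0.4124 0.1071] [0.4866 0.4372 0.1126]
0.17 43 [0.4664 0.4171 0.1701] [0.4806 0.4325 0.1759]
```

Measured: the ring lies flat at (.560,-.038), within 4 mm of the tray's centre. The pick is upright in its place and the bystanders are unmoved. I hand the job in.

```bash
python3 -c "
from workcell import bot
print(bot.finish_job())"
```

```text
the job is handed in; nothing more can be done
None
```

The job is done and handed in at about 27.5 s of the 58 s allowed; no verdict was reported. I took the pick from its fork, lifted the ring's end with its foot, and drew the ring about 13 mm onto the boss rim. I then hung the pick back, and gripped the tilted ring by its band and laid it in the tray.

Last checks, measured from both cameras' depth:
- **Ring:** flat to within 0.02 rad, centre about 3 mm from the tray's centre, its upper face near 6–8 mm height.
- **Pick:** upright in the fork, within about 2 mm of its starting place.
- **Bystanders:** the caliper, brush and screwdriver measured within 3 mm of where they started.
- **Robot:** clear of everything, with no contact force of note.

I have two reservations. The last picture could not be viewed because the picture limit was reached, so the final check rests on numbers alone. The contact conditions of steps 1 to 3 were judged from geometry and pictures only, since the wrist force stayed within its noise.

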